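# Count along the battery rack and push the block battery into the third gap

## Task

Keep the fingers shut and count along the rack's top rail with a fingertip, starting from the end with the taller end plate: touch the rail at the first, then the second, then the third gap (every gap counts, full or empty). Then push the block battery that lies in the rack's front channel along the channel and straight into that third gap until it is fully home against the back wall, and take the fingers away. Only push it, never lift or tip it, and leave the round cell in the channel and the battery already stored in an end gap where they are.

Things in the scene. Friction and masses are not known exactly. Their poses are not given: they have to be found in the camera images.
- rack: grey battery rack fixed to the desk, 104 x 290 mm. Origin: centre of its underside, at desk height. x points from the open front (robot side) to the back, y to the left along the rack, z up. Base plate 4 mm thick. From front to back: a lip at x -52 to -48 mm, top at z 7 mm; the channel; seven dividers (x +6 to +46) and a back wall whose front face is at x +46; these reach z 26 mm.
- rail: straight smooth aluminium bar along the back of the rack on top of the dividers, 12 mm deep, 234 mm long, 8 mm high; fixed to the rack. Origin: centre of its underside, 26 mm above the desk at rack x +46 mm; axes as the rack. Its flat top is at 34 mm above the desk.
- channel (a point): centre of the floor of the front channel: rack x -21, y 0, z 4 mm. The channel runs along rack y over the full 290 mm with open ends, 54 mm across (rack x -48 to +6), between the low lip and the divider noses. Axes as the rack.
- gaps (a point): middle of the line of divider noses, on the floor: rack x +6, y 0, z 4 mm. Six gaps open to the channel here, each 32 mm wide and 40 mm deep, with centres at rack y -95, -57, -19, +19, +57, +95 mm; the seven dividers are 6 mm thick with rounded noses. Axes as the rack.
- tall_end: the taller grey end plate, 46 x 6 mm, top 56 mm above the desk, fixed at one end of the row of dividers (rack x +29, y +121 or -121 mm; which end varies). Counting starts here: the gap nearest it is the first; the centre of the third is 102 mm from this plate's centre. Origin: under its centre at desk height; axes as the rack.
- low_end: the lower grey end plate, 46 x 6 mm, top 34 mm above the desk (level with the rail), at the other end. Origin under its centre at desk height; axes as the rack.
- block_battery: loose block battery, 27 wide, 47 long, 17 mm high, 35 to 65 g, lying across the channel at its left or right end. Origin: centre of its underside; y along its length, roughly to the rack's back (terminals at the -y end). Solid from 21 mm behind the origin to 24 mm ahead along y, 13 mm to each side. Fully home its origin is at rack x +22 mm; its rear then stands 5 mm proud of the divider noses.
- round_cell: bystander: loose fat round cell, 26 mm diameter, 50 mm long, lying across the channel at the other end from the block battery. Origin: centre of its underside, y along its length.
- stored_battery: bystander: a second block battery of the same kind, already home in the end gap at rack y +95 mm (first or sixth gap). Origin as the other's.
Not all that is in view belongs to the job. Leave any purple or turquoise look-alike of the block_battery alone.

How it is judged:
On the way, in this order (a step that is already met when the one before it is completed fails the run):
1. a fingertip touches the rail at the first gap from the taller end plate (((y of tall_end in the frame of rack above 0 m and y of the grasp point in the frame of rack between 0.079 and 0.111 m and contact force between the fingers and rail above 0.3 N) or (y of tall_end in the frame of rack below 0 m and y of the grasp point in the frame of rack between -0.111 and -0.079 m and contact force between the fingers and rail above 0.3 N))), for 0.06 s.
2. a fingertip touches the rail at the second gap from the taller end plate (((y of tall_end in the frame of rack above 0 m and y of the grasp point in the frame of rack between 0.041 and 0.073 m and contact force between the fingers and rail above 0.3 N) or (y of tall_end in the frame of rack below 0 m and y of the grasp point in the frame of rack between -0.073 and -0.041 m and contact force between the fingers and rail above 0.3 N))), for 0.06 s.
3. a fingertip touches the rail at the third gap from the taller end plate (((y of tall_end in the frame of rack above 0 m and y of the grasp point in the frame of rack between 0.003 and 0.035 m and contact force between the fingers and rail above 0.3 N) or (y of tall_end in the frame of rack below 0 m and y of the grasp point in the frame of rack between -0.035 and -0.003 m and contact force between the fingers and rail above 0.3 N))), for 0.06 s.
4. the block battery is pushed home into the third gap (((y of tall_end in the frame of rack above 0 m and y of block_battery in the frame of rack between 0.013 and 0.025 m and x of block_battery in the frame of rack above 0.018 m and z of block_battery in the frame of rack below 0.007 m and angle between the y axis of block_battery and the x axis of rack, either way round below 0.15 rad and angle between block_battery's own z axis and vertical below 0.1 rad) or (y of tall_end in the frame of rack below 0 m and y of block_battery in the frame of rack between -0.025 and -0.013 m and x of block_battery in the frame of rack above 0.018 m and z of block_battery in the frame of rack below 0.007 m and angle between the y axis of block_battery and the x axis of rack, either way round below 0.15 rad and angle between block_battery's own z axis and vertical below 0.1 rad))), for 0.2 s.
At the end, for the whole second after the job is handed in: The block battery lies flat and at rest in the third gap from the taller end plate: within 4 mm of fully home, its origin within 6 mm of the gap's centre line, its length within 0.15 rad of the gap; the round cell is within 15 mm and the stored battery within 10 mm of where they were (((y of tall_end in the frame of rack above 0 m and y of block_battery in the frame of rack between 0.013 and 0.025 m and x of block_battery in the frame of rack above 0.018 m and z of block_battery in the frame of rack below 0.007 m and angle between the y axis of block_battery and the x axis of rack, either way round below 0.15 rad and angle between block_battery's own z axis and vertical below 0.1 rad) or (y of tall_end in the frame of rack below 0 m and y of block_battery in the frame of rack between -0.025 and -0.013 m and x of block_battery in the frame of rack above 0.018 m and z of block_battery in the frame of rack below 0.007 m and angle between the y axis of block_battery and the x axis of rack, either way round below 0.15 rad and angle between block_battery's own z axis and vertical below 0.1 rad)) and linear speed of block_battery below 0.01 m/s and distance of round_cell from where it was at the start of the episode below 0.015 m and distance of stored_battery from where it was at the start of the episode below 0.01 m); the robot touches nothing.
It fails at once if the block battery is lifted (more than 8 mm off the rack's floor) or tipped (more than 0.35 rad) (z of block_battery in the frame of rack above 0.012 m or angle between block_battery's own z axis and vertical above 0.35 rad).
It fails at once if the round cell is moved by more than 15 mm (distance of round_cell from where it was at the start of the episode above 0.015 m).
It fails at once if the stored battery is moved by more than 10 mm (distance of stored_battery from where it was at the start of the episode above 0.01 m).
It also fails if it takes over 58 s, if anything falls off the work surface, if the arm or the gripper's body presses on something with over 40 N, if the wrist force passes 120 N, or if a joint passes its speed limit or range.

## Robot

A 6-joint arm with a two-finger parallel gripper is mounted at the origin on the work surface; the furniture and walls round the work are solid. World frame = base frame: x ahead of the robot, y to its left, z up, the work surface at z = 0. Lengths are in m, angles in rad, forces in N, time in s.
With the tool pointing down it reaches from about 0.225 to 0.875 m from the base axis. Payload 3.4 kg.
Tool frame: the origin (TCP) lies on the centre line of the jaws, within the pads' length; the fingertips stand 11 mm ahead of it and the grasp point (between the pads) lies 8 mm behind it; z points along the fingers, y is the line along which they close (so a half turn about z gives the same grasp; the last joint's range is limited). The gripper opens to 85 mm and grips with 20 to 120 N. Pads are 22 mm wide; open, the fingers measure 114 mm over their backs; the gripper's body (76 mm by 85 mm) begins 54 mm behind the grasp point. The pads swing forward as they close: fully open they stand 13 mm farther back than shut.
Start: joints at [-1.461, 0.276, 1.505, -0, 1.361, -0.121], TCP at [0.132, -0.56, 0.242] pointing down, gripper open.
Joint ranges: [-2.89, 2.89], [-0.75, 2.08], [0.22, 2.7], [-1.18, 4.32], [0.11, 2.71], [-2.7, 2.7]. Speed limits (rad/s): [2.57, 2.57, 3.14, 3.14, 3.14, 3.14].

## Interface

Orientations are given as a unit quaternion [w, x, y, z].
In Python, from rig import manip, eyes, job gives the robot as it stands.
- The arm moves only by the tool drive_tool, never from a script. Its argument "rows" is a list of rows, each a list of 3 entries, a list of its own where there are three numbers: the turn, a rotation vector about the world's x, y, z in rad, then the shift along the world's x, y, z in cm, then the finger opening in cm, from 0 to 8.54. A call has 1 to 8 rows; each row shifts and turns the commanded pose from where the row before left it; what a row does not reach is not made up. A row lasts 1/8 s, in which the tool goes at most 62.5 mm and 10.7 degrees, less where a joint would pass 70% of its speed; a pose out of reach is approached as far as the arm can. A call is refused whole if a number of a shift passes 6.25 or a number of a turn 0.188, either way. A call with a gripper value outside its range is refused whole. The fingers move at their own pace and stop on an object; "force" is the grip in N (left out, the last holds). Time passes only in rows, so rows that do not move let the fingers close. It gives the time, the measured TCP pose, the force, the opening and the grip force at its end, in the units of the state.
- manip.get_state(): the state, without advancing time (a new reading comes with each control period).
- eyes.get_image(name): name is "side" or "top" or "wrist"; returns the picture (480x640x3 uint8, red, green, blue); there is no depth.
- eyes.get_calibration(name): a dict with "camera_matrix" (3x3 intrinsics, pixels), "view" (4x4, takes a point from world to camera coordinates). Camera axes: x right, y up, looking along -z (the intrinsics and any distortion apply to the point x, -y, -z); pixel columns grow to the right and rows downward; lengths in m; the calibration is good to about 2 mm. A picture is of the moment at which its call begins: read the wrist's pose just before it. get_calibration takes no time and is no camera call; for the wrist camera it gives the pose at the moment of the call.
- job.sign_off(): hands the job in; it is judged then, once.
The state is a dict: "clock": time; "qpos": joint angles; "qd": joint speeds; "effort": joint torques, N m; "position": TCP position; "ee_rot": TCP orientation; "contact_force": force on the tool from outside, world axes, zero at the start; "moment": the same for the moment, N m; "width": finger opening in m; "gripper_force": force on a finger pad.
Only numpy, scipy, OpenCV 4.12 (cv2) and the standard library are available. Lean on these libraries where they do the work, as an engineer would, in place of code of your own. Each camera call takes 0.05 s, during which the arm holds its last target. There are 200 camera calls.

## Working session

There is one attempt and no reset: what is moved stays moved. The work goes in short steps, Python scripts to look and compute and a tool call to move; the robot and the scene stay as the last step left them, time stands still between calls to the robot, and variables do not carry over. Pictures are saved under pics/ and viewed, at most 10 in all, crops included, and the job is handed in when it is done.

Besides the shell and the picture viewer there is one more tool, called after ">>>" as name([rows], argument=value, ...), one row to a line, values as JSON. drive_tool: Moves the arm, as the interface text tells. Its arguments: {"type":"object","properties":{"rows":{"type":"array"},"force":{"type":"number"}},"required":["rows"]}

```bash
mkdir -p pics
python3 - <<'E'
from rig import manip, eyes, job
import cv2
print(manip.get_state())
for n in ("top","side"):
    im=eyes.get_image(n); c=eyes.get_calibration(n); cv2.imwrite(f"pics/{n}0.png",im[:,:,::-1]); print(n,c)
E
```

```text
{'clock': 0.0, 'qpos': array([-1.46099676e+00,  2.76641636e-01,  1.50616120e+00,  1.04215348e-05,
        1.36068669e+00, -1.21013848e-01]), 'qd': array([-0.00212292,  0.00016156,  0.00084307,  0.00165051, -0.00099983,
       -0.00017625]), 'effort': array([ 1.18726341e-03, -4.16772437e+01, -2.45799690e+01, -1.58373376e-05,
        1.10379842e-02,  5.66095181e-06]), 'position': array([ 0.13147637, -0.55924023,  0.24140191]), 'ee_rot': array([-9.48394312e-04,  9.93347712e-01,  1.15149566e-01,  1.04130532e-05]), 'contact_force': array([ 0.22867088,  0.3489916 , -0.13664607]), 'moment': array([ 0.06448709,  0.00560403, -0.00491464]), 'gripper_force': 0.0, 'width': 0.08533305488337077}
top {'camera_matrix': array([[544.49320712,   0.        , 310.67443554],
       [  0.        , 544.49320712, 242.48301766],
       [  0.        ,   0.        ,   1.        ]]), 'view': array([[-1.08537873e-02, -9.99940663e-01, -9.30864089e-04,
         1.79349037e-01],
       [ 9.92639501e-01, -1.08868214e-02,  1.20616329e-01,
        -4.38047987e-01],
       [-1.20619306e-01,  3.85131511e-04,  9.92698763e-01,
        -8.46603916e-01],
       [ 0.00000000e+00,  0.00000000e+00,  0.00000000e+00,
         1.00000000e+00]])}
side {'camera_matrix': array([[515.148463  ,   0.        , 324.06006449],
       [  0.        , 515.148463  , 235.3504052 ],
       [  0.        ,   0.        ,   1.        ]]), 'view': array([[ 0.99587506, -0.09032368,  0.00863127, -0.44098725],
       [ 0.04912897,  0.61675123,  0.78562349, -0.16415097],
       [-0.07628375, -0.78195879,  0.61864467, -0.72440915],
       [ 0.        ,  0.        ,  0.        ,  1.        ]])}
```

View pics/top0.png

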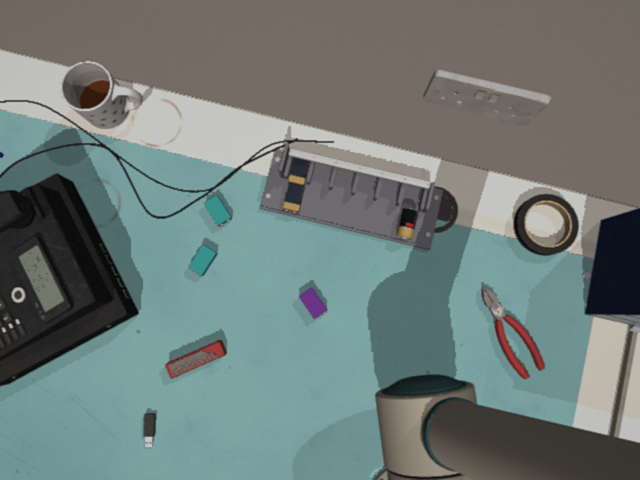

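View pics/side0.png

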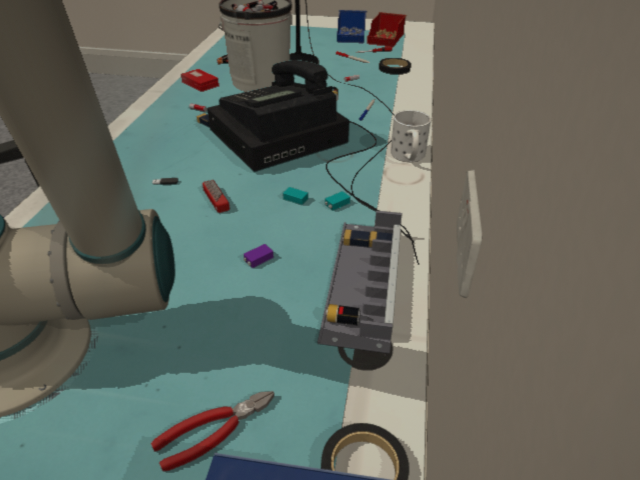

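```bash
cat > h.py <<'E'
from rig import manip, eyes, job
import numpy as np, cv2
def ray(cal,uv):
    K=cal["camera_matrix"];V=cal["view"];R=V[:3,:3];t=V[:3,3]
    d=np.linalg.inv(K)@np.array([uv[0],uv[1],1.]); d=R.T@np.array([d[0],-d[1],-d[2]])
    return -R.T@t,d
def onplane(cal,uv,z):
    o,d=ray(cal,uv); return o+d*(z-o[2])/d[2]
def proj(cal,p):
    q=cal["view"]@np.append(p,1.); k=cal["camera_matrix"]@np.array([q[0],-q[1],-q[2]]); return k[:2]/k[2]
E
python3 - <<'E'
import cv2,numpy as np
a=cv2.imread('pics/top0.png')[120:260,250:460]; b=cv2.imread('pics/side0.png')[200:360,310:430]
a=cv2.resize(a,(800,533),interpolation=cv2.INTER_CUBIC); b=cv2.resize(b,(450,600),interpolation=cv2.INTER_CUBIC)
cv2.imwrite('pics/ca.png',a); cv2.imwrite('pics/cb.png',b)
E
```

```text
(no output)
```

View pics/ca.png

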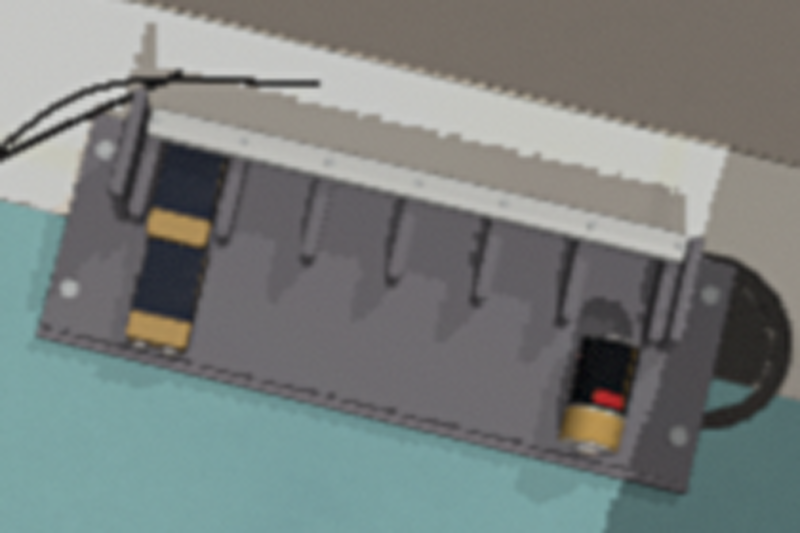

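View pics/cb.png

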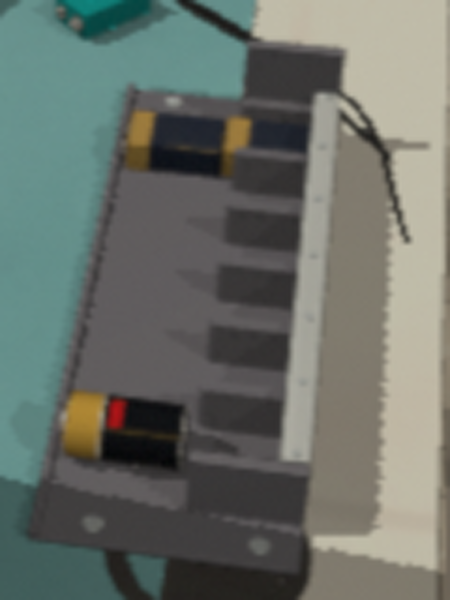

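Run:
```python
from h import *
c=eyes.get_calibration("top")
P=lambda x,y,z: onplane(c,(250+(x+.5)/3.81-.5,120+(y+.5)/3.807-.5),z)
L=P(151,122,.034);R=P(689,247,.034)
d=L-R; th=np.arctan2(-d[0],d[1]); mid=(L+R)/2
ex=np.array([np.cos(th),np.sin(th),0]);ey=np.array([-np.sin(th),np.cos(th),0])
o=mid-ex*.046; o[2]=0
print("L,R",L,R,np.linalg.norm(d),"th",th,"origin",o)
def rk(p): return (p-o)@ex,(p-o)@ey
for n,x,y,z in [("FLcorner",40,335,.004),("FR",685,490,.007),("BR",735,262,.004),("bat f",158,340,.021),("bat fl",128,338,.021),("bat fr",188,347,.021),("batL back",163,215,.021),("batR back",207,245,.021),("stored fr",205,246,.021),("stored fl",149,235,.021),("tall top f",118,195,.056),("cell",600,395,.02),("wall1",140,0,0),("wall2",800,165,0),("nose4",392,283,.026)]:
    print(n,np.round(rk(P(x,y,z)),4))
s=eyes.get_calibration("side")
Q=lambda x,y,z: onplane(s,(310+x/3.75,200+y/3.75),z)
for n,x,y,z in [("rail far top",327,97,.034),("rail near",297,458,.034),("FLc",128,90,.007),("FR",30,535,.004),("bat front",140,140,.021),("bat back",230,120,.021),("wall far",449,0,0),("wall near",440,570,0)]: print(n,np.round(rk(Q(x,y,z)),4))
print(manip.get_state()["ee_rot"])
print(eyes.get_calibration("wrist")["view"])
```

```text
L,R [0.58790819 0.20769711 0.034     ] [ 0.53100746 -0.01938045  0.034     ] 0.23409807966686635 th -0.2455229837630856 origin [0.51483735 0.10533926 0.        ]
FLcorner [-0.0496  0.1447]
FR [-0.0513 -0.1418]
BR [ 0.0524 -0.1429]
bat f [-0.0427  0.0928]
bat fl [-0.0449  0.1055]
bat fr [-0.0427  0.0797]
batL back [0.0108 0.1037]
batR back [0.0024 0.0822]
stored fr [0.0018 0.0829]
stored fl [0.0009 0.1075]
tall top f [0.0066 0.1206]
cell [-0.0219 -0.0958]
wall1 [0.1087 0.1388]
wall2 [ 0.103  -0.1626]
nose4 [0.0035 0.0014]
rail far top [0.0494 0.113 ]
rail near [ 0.0482 -0.116 ]
FLc [-0.047   0.1387]
FR [-0.0493 -0.1441]
bat front [-0.0348  0.0825]
bat back [0.0054 0.1047]
wall far [0.1113 0.2558]
wall near [ 0.106  -0.1324]
[-8.35195384e-04  9.93346287e-01  1.15162738e-01 -7.07013967e-06]
[[ 2.29291774e-01 -9.73357720e-01 -1.78938684e-04 -5.74501793e-01]
 [ 9.21651837e-01  2.17170644e-01 -3.21550622e-01  4.08593747e-02]
 [ 3.13022640e-01  7.35639934e-02  9.46892373e-01 -3.79506281e-01]
 [ 0.00000000e+00  0.00000000e+00  0.00000000e+00  1.00000000e+00]]
```

Candidates for the block battery are, in top-image pixels: the gold-ended battery in the channel (291,197), the stored one in the end gap (298,168), the turquoise look-alikes (218,209) and (203,261), the purple one (313,303), and the round cell (408,222, with a red band). By the description I choose the one at (291,197). The crops confirm that it is block-shaped and in the channel. The tall plate is at the left (+y) end, so the third gap is at y=+19.

>>> drive_tool([
  [[0,0,0.136],[2.25,4.65,0],0],
  [[0,0,0.136],[2.25,4.65,0],0],
  [[0,0,0.136],[2.25,4.65,0],0],
  [[0,0,0.136],[2.25,4.65,0],0],
  [[0,0,0.136],[2.25,4.65,0],0],
  [[0,0,0.136],[2.25,4.65,0],0],
  [[0,0,0.136],[2.25,4.65,0],0],
  [[0,0,0.136],[2.25,4.65,0],0],
], force=40)

```text
clock: 1.1
position: [0.3118, -0.1861, 0.2422]
ee_rot: [0.0, 0.789, 0.614, 0.0]
contact_force: [1.5, 0.1, 0.2]
width: -0.0
gripper_force: 0.0
```

>>> drive_tool([
  [[0,0,0],[3.4,4.6,-1.0],0],
  [[0,0,0],[3.4,4.6,-1.0],0],
  [[0,0,0],[3.4,4.6,-1.5],0],
  [[0,0,0],[3.4,4.6,-1.5],0],
  [[0,0,0],[3.4,4.6,-1.5],0],
  [[0,0,0],[3.4,4.6,-1.5],0],
  [[0,0,0],[3.4,4.6,-1.5],0],
  [[0,0,0],[2.8,4.6,-1.5],0],
])

```text
clock: 2.1
position: [0.5786, 0.1819, 0.1313]
ee_rot: [0.0, 0.79, 0.613, -0.0]
contact_force: [0.0, -0.3, 0.7]
width: -0.0002
gripper_force: 0.0
```

>>> drive_tool([
  [[0,0,0],[0,0,0],0],
  [[0,0,0],[0,0,0],0],
])

```text
clock: 2.35
position: [0.5767, 0.1799, 0.1317]
ee_rot: [-0.0, 0.79, 0.613, -0.001]
contact_force: [0.4, -0.6, -0.4]
width: -0.0001
gripper_force: 0.0
```

>>> drive_tool([
  [[0,0,0],[0.55,0.55,-2.5],0],
  [[0,0,0],[0,0,-2.5],0],
  [[0,0,0],[0,0,-1.7],0],
  [[0,0,0],[0,0,0],0],
])

```text
clock: 2.85
position: [0.5818, 0.1846, 0.0645]
ee_rot: [-0.001, 0.791, 0.612, -0.001]
contact_force: [0.5, 1.2, 0.0]
width: 0.0002
gripper_force: 0.0
```

Run:
```python
from h import *
p=manip.get_state(); print(p["position"],p["contact_force"])
w=eyes.get_image("wrist"); s=eyes.get_image("side")
cv2.imwrite("pics/m1.png",np.hstack([cv2.resize(w,(400,300)),cv2.resize(s[180:360,270:510],(400,300),interpolation=cv2.INTER_CUBIC)])[:,:,::-1])
```

```text
[0.58178954 0.18457956 0.06452911] [0.53968482 1.24909012 0.04006477]
```

View pics/m1.png

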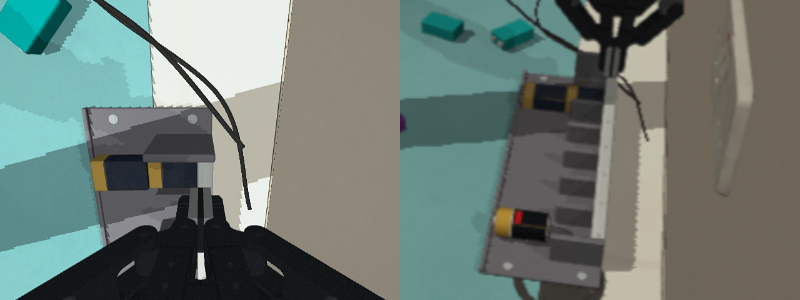

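The wrist view shows the shut fingertips at (200,200), over the rail end beside the tall plate. The battery lies in the channel at (125,172) with the stored one at (180,172). The side view agrees. I'll touch the rail at the first gap.

>>> drive_tool([
  [[0,0,0],[0,0,-1.4],0],
  [[0,0,0],[0,0,-0.3],0],
  [[0,0,0],[0,0,-0.3],0],
  [[0,0,0],[0,0,-0.2],0],
  [[0,0,0],[0,0,0],0],
])

```text
clock: 3.58
position: [0.583, 0.1857, 0.0451]
ee_rot: [0.0, 0.79, 0.613, 0.0]
contact_force: [-3.1, -0.9, 9.5]
width: -0.0002
gripper_force: 4.8
```

>>> drive_tool([
  [[0,0,0],[0,0,1.0],0],
  [[0,0,0],[-0.46,-1.85,0],0],
  [[0,0,0],[-0.46,-1.85,0],0],
  [[0,0,0],[0,0,0],0],
  [[0,0,0],[0,0,-0.7],0],
  [[0,0,0],[0,0,-0.3],0],
  [[0,0,0],[0,0,0],0],
  [[0,0,0],[0,0,0],0],
])

```text
clock: 4.58
position: [0.5741, 0.1485, 0.045]
ee_rot: [0.001, 0.79, 0.613, 0.0]
contact_force: [-2.9, -3.7, 13.9]
width: 0.0003
gripper_force: 6.9
```

>>> drive_tool([
  [[0,0,0],[0,0,1.0],0],
  [[0,0,0],[-0.46,-1.85,0],0],
  [[0,0,0],[-0.46,-1.85,0],0],
  [[0,0,0],[0,0,0],0],
  [[0,0,0],[0,0,-0.7],0],
  [[0,0,0],[0,0,-0.3],0],
  [[0,0,0],[0,0,0],0],
  [[0,0,0],[0,0,0],0],
])

```text
clock: 5.58
position: [0.5649, 0.1115, 0.045]
ee_rot: [0.001, 0.79, 0.613, 0.0]
contact_force: [-3.6, -2.0, 13.9]
width: 0.0
gripper_force: 7.1
```

>>> drive_tool([
  [[0,0,0],[0,0,3.0],0],
  [[0,0,0],[0,0,4.0],0],
  [[0,0,0],[-3.2,0.8,1],0],
  [[0,0,0],[-3.3,0.8,0],0],
  [[0,0,0],[0,0,0],0],
  [[0,0,0],[0,0,0],0],
])

```text
clock: 6.32
position: [0.5004, 0.128, 0.1232]
ee_rot: [0.0, 0.79, 0.613, 0.001]
contact_force: [0.6, 0.1, -0.4]
width: 0.0001
gripper_force: 0.0
```

Run:
```python
from h import *
p=manip.get_state(); print(p["position"])
c=eyes.get_calibration("wrist"); w=eyes.get_image("wrist")
np.save("w2c.npy",c["view"]); np.save("w2k.npy",c["camera_matrix"])
cv2.imwrite("pics/w2.png",w[:,:,::-1])
```

```text
[0.50037829 0.12801274 0.12323391]
```

View pics/w2.png

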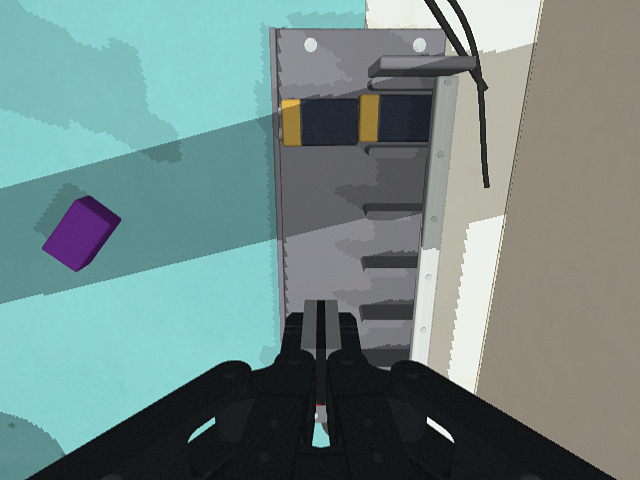

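The wrist view shows the battery square in the channel, from (283,99) to (360,146), with the stored one at (395,118) and the shut fingertips at (320,305). Next I'll measure the battery's top face.

Run:
```python
from h import *
c=dict(view=np.load("w2c.npy"),camera_matrix=np.load("w2k.npy"))
th=-.2455;o=np.array([.5148,.1053,0]);ex=np.array([np.cos(th),np.sin(th),0]);ey=np.array([-np.sin(th),np.cos(th),0])
for n,u,v,z in [("FL",283,99,.021),("BL",359,98.5,.021),("FR",284,146.5,.021),("BR",359,144.5,.021),("rail L b",456,78,.034),("rail gap",441,155,.034),("lip top left",271,28,.007),("nose2",364,210,.026),("nose3",360,262,.026)]:
    p=onplane(c,(u,v),z)-o; print(n,np.round(p@ex,4),np.round(p@ey,4))
p=np.array([.5004,.1280,0])-o; print("tcp",p@ex,p@ey)
```

```text
FL -0.0396 0.1088
BL 0.0038 0.1088
FR -0.04 0.0824
BR 0.0045 0.0833
rail L b 0.0538 0.1184
rail gap 0.0497 0.0783
lip top left -0.0463 0.1474
nose2 0.0082 0.0446
nose3 0.0067 0.0103
tcp -0.01948526827051984 0.018519565881139732
```

>>> drive_tool([
  [[0,0,0],[0.92,3.88,0],0],
  [[0,0,0],[0.92,3.88,0],0],
  [[0,0,0],[0.92,3.88,0],0],
  [[0,0,0],[0,0,-4.0],0],
  [[0,0,0],[0,0,-4.0],0],
  [[0,0,0],[0,0,-1.5],0],
  [[0,0,0],[0,0,-0.7],0],
  [[0,0,0],[0,0,0],0],
])

```text
clock: 7.38
position: [0.5283, 0.2442, 0.0219]
ee_rot: [0.0, 0.79, 0.612, 0.001]
contact_force: [0.8, -0.3, 1.0]
width: -0.0
gripper_force: 0.0
```

>>> drive_tool([
  [[0,0,0],[-0.29,-1.16,0],0],
  [[0,0,0],[-0.12,-0.49,0],0],
  [[0,0,0],[-0.12,-0.49,0],0],
  [[0,0,0],[-0.17,-0.68,0],0],
  [[0,0,0],[-0.17,-0.68,0],0],
  [[0,0,0],[-0.17,-0.68,0],0],
  [[0,0,0],[-0.17,-0.68,0],0],
  [[0,0,0],[0,0,0],0],
])

```text
clock: 8.38
position: [0.5147, 0.1948, 0.0212]
ee_rot: [-0.0, 0.791, 0.612, -0.0]
contact_force: [0.0, -0.1, -0.0]
width: 0.0002
gripper_force: 0.0
```

```bash
cat > look.py <<'E'
from h import *
import sys
n=sys.argv[1]
th=-.2455;o=np.array([.5148,.1053,0]);ex=np.array([np.cos(th),np.sin(th),0]);ey=np.array([-np.sin(th),np.cos(th),0])
s=manip.get_state();p=s["position"]-o; print("tcp rack",p@ex,p@ey,p[2],s["contact_force"],s["clock"])
def rk(q): return np.array([(q-o)@ex,(q-o)@ey])
c=eyes.get_calibration("side"); im=eyes.get_image("side")
hsv=cv2.cvtColor(im,cv2.COLOR_RGB2HSV); m=cv2.inRange(hsv,(12,90,70),(32,255,255))
nn,l,st,ce=cv2.connectedComponentsWithStats(m)
for i in range(1,nn):
    if st[i,4]>15 and 310<ce[i][0]<430 and 200<ce[i][1]<350: print("side gold",ce[i],st[i,4],rk(onplane(c,ce[i],.017)))
c=eyes.get_calibration("top"); t=eyes.get_image("top")
hsv=cv2.cvtColor(t,cv2.COLOR_RGB2HSV); m=cv2.inRange(hsv,(12,90,70),(32,255,255))
nn,l,st,ce=cv2.connectedComponentsWithStats(m)
for i in range(1,nn):
    if st[i,4]>15 and 250<ce[i][0]<450 and 130<ce[i][1]<260: print("top gold",ce[i],st[i,4],rk(onplane(c,ce[i],.021)))
a=cv2.resize(t[120:260,250:460],(400,300),interpolation=cv2.INTER_CUBIC);b=cv2.resize(im[200:350,280:480],(400,300),interpolation=cv2.INTER_CUBIC)
cv2.imwrite(f"pics/{n}.png",np.hstack([a,b])[:,:,::-1])
E
python3 look.py p1
```

```text
tcp rack -0.02184696791837341 0.0867764483577141 0.021178731670181285 [ 0.04135893 -0.05196415 -0.04028806] 8.375
side gold [372.26229508 236.49180328] 61 [0.00791393 0.09726725]
side gold [343.88297872 248.54255319] 94 [-0.03741956  0.05590709]
side gold [331.69822485 312.47928994] 169 [-0.03675814 -0.09487417]
```

View pics/p1.png

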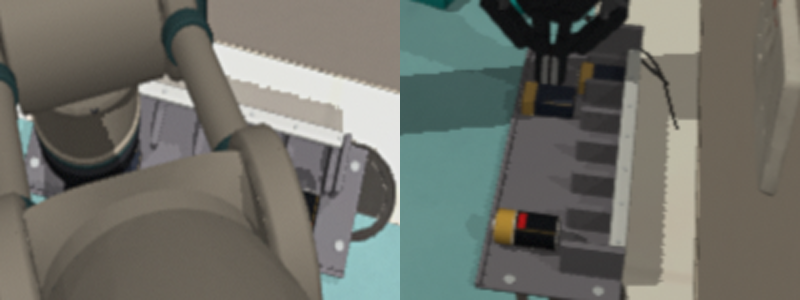

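The side half shows the battery at (550,100) of the composite sliding squarely ahead of the fingers. The stored battery (600,75) and the round cell (525,230) are unmoved. I'll keep pushing.

>>> drive_tool([
  [[0,0,0],[-0.08,-0.7,0],0],
  [[0,0,0],[-0.17,-0.7,0],0],
  [[0,0,0],[-0.17,-0.7,0],0],
  [[0,0,0],[-0.17,-0.7,0],0],
  [[0,0,0],[-0.17,-0.7,0],0],
  [[0,0,0],[0,0,0],0],
])

```text
clock: 9.22
position: [0.5073, 0.1599, 0.0213]
ee_rot: [0.0, 0.791, 0.612, -0.0]
contact_force: [-0.3, 0.7, -0.0]
width: -0.0003
gripper_force: 0.0
```

```bash
python3 look.py p2
```

```text
tcp rack -0.020544816337731663 0.051131248144656194 0.0213322431579845 [-0.30992516  0.73414259 -0.00331476] 9.225
side gold [341.65811966 261.86324786] 117 [-0.03675106  0.02089013]
side gold [331.74850299 312.49700599] 167 [-0.03667923 -0.09489744]
```

View pics/p2.png

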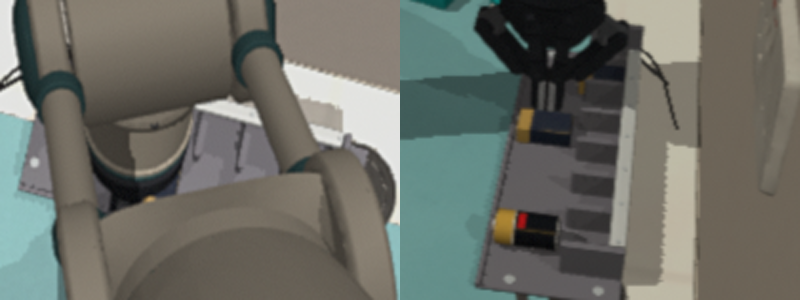

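Run:
```python
from h import *
th=-.2455;o=np.array([.5148,.1053,0]);ex=np.array([np.cos(th),np.sin(th),0]);ey=np.array([-np.sin(th),np.cos(th),0])
c=eyes.get_calibration("side"); im0=cv2.imread("pics/side0.png")
m=cv2.inRange(cv2.cvtColor(im0,cv2.COLOR_BGR2HSV),(12,90,70),(32,255,255))
nn,l,st,ce=cv2.connectedComponentsWithStats(m)
for i in range(1,nn):
    if st[i,4]>15 and 310<ce[i][0]<430 and 200<ce[i][1]<350:
        p=onplane(c,ce[i],.017)-o; print(ce[i],st[i],p@ex,p@ey)
im=eyes.get_image("side")[:,:,::-1]
m=cv2.inRange(cv2.cvtColor(im,cv2.COLOR_BGR2HSV),(12,90,70),(32,255,255)); m[300:]=0; m[:,:310]=0;m[:,430:]=0;m[:240]=0
print(cv2.boundingRect(m))
# where the gap-3 battery top face should project: right side top edge, z .021
for y in (.0055,.0325,.019): print(y,[np.round(proj(c,o+ex*x+ey*y+[0,0,.021]),1) for x in (-.043,.002)])
cv2.imwrite("pics/z.png",cv2.resize(im[235:285,325:405],(800,500),interpolation=cv2.INTER_CUBIC))
```

```text
[346.74226804 236.48453608] [343 229   9  16  97] -0.036589510624315494 0.08983384346394578
[372.24675325 236.55844156] [369 231   8  16  77] 0.007902337525856146 0.09707293045187966
[331.72619048 312.50595238] [326 304  12  18 168] -0.03670939874909492 -0.09492071282602775
(338, 241, 34, 30)
0.0055 [array([336.7, 265.7]), array([364.2, 268.7])]
0.0325 [array([338.9, 255.2]), array([365.7, 258. ])]
0.019 [array([337.8, 260.4]), array([364.9, 263.3])]
```

View pics/z.png

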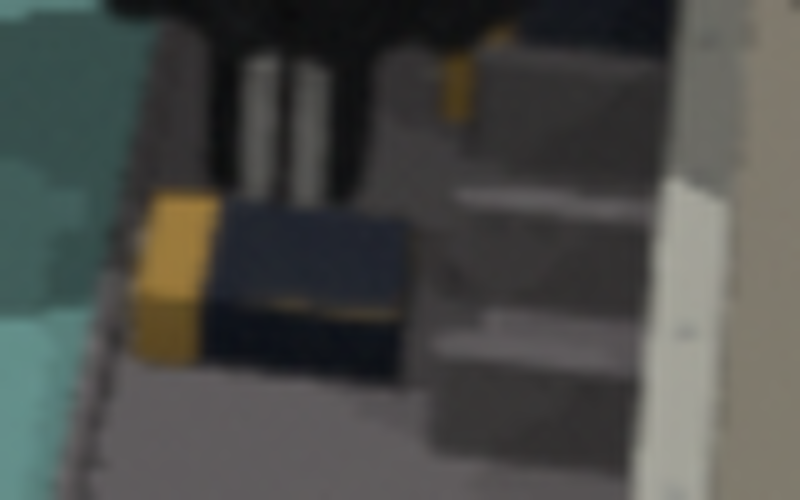

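The crop shows the battery square in the channel, with its near top edge running from (339,265) to (365,266) in full-image pixels. Its centre is at rack y of about 25 mm, so about 6.5 mm remains.

>>> drive_tool([
  [[0,0,0],[-0.08,-0.31,0],0],
  [[0,0,0],[-0.08,-0.32,0],0],
  [[0,0,0],[0,0,0],0],
  [[0,0,0],[0,0,0],0],
])

```text
clock: 9.88
position: [0.5058, 0.1541, 0.0213]
ee_rot: [0.0, 0.79, 0.613, -0.0]
contact_force: [0.2, 0.2, 0.4]
width: -0.0
gripper_force: 0.0
```

```bash
python3 look.py p3
python3 - <<'E'
from h import *
th=-.2455;o=np.array([.5148,.1053,0]);ex=np.array([np.cos(th),np.sin(th),0]);ey=np.array([-np.sin(th),np.cos(th),0])
c=eyes.get_calibration("side"); im=eyes.get_image("side")[:,:,::-1].copy()
z=cv2.resize(im[235:285,325:405],(800,500),interpolation=cv2.INTER_CUBIC)
q=lambda x,y,zz:tuple(np.int32((proj(c,o+ex*x+ey*y+[0,0,zz])-[325,235])*10+5))
for y in (.003,-.003,.035,.041): cv2.line(z,q(.009,y,.026),q(.04,y,.026),(0,255,0),1)
for y in (.0055,.0325): cv2.line(z,q(-.043,y,.021),q(.002,y,.021),(0,0,255),1)
cv2.imwrite("pics/z2.png",z)
E
```

```text
tcp rack -0.02056965917185523 0.045193775711003456 0.02130762832882847 [0.21305445 0.15615467 0.38849949] 9.875
side gold [341.27192982 263.84210526] 114 [-0.03674615  0.01585679]
side gold [331.73214286 312.45238095] 168 [-0.03671612 -0.09481217]
top gold [331.65384615 213.92307692] 26 [-0.03537921  0.02688137]
```

View pics/z2.png

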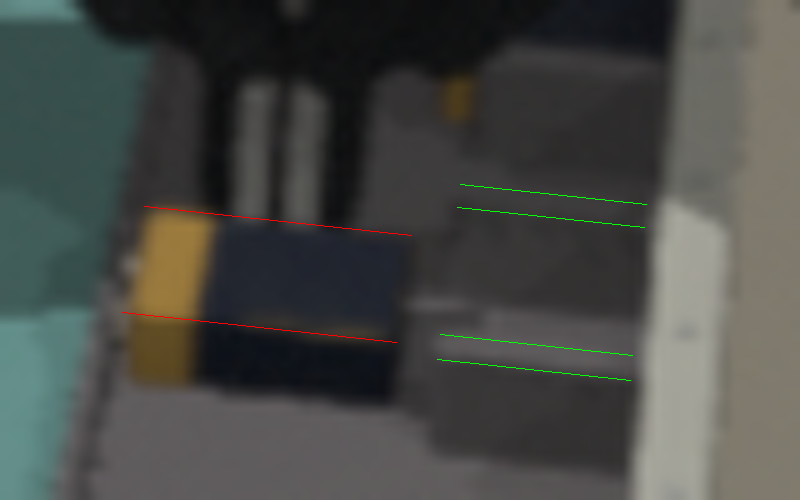

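The red predicted edges of a centred battery fall on the real ones, from (145,208) to (410,235) and from (123,313) to (397,342). The green lines fall on the dividers, so the battery is about 1 mm short of centre. I'll nudge it, back off, and go round to the front.

>>> drive_tool([
  [[0,0,0],[-0.03,-0.1,0],0],
  [[0,0,0],[0,0,0],0],
  [[0,0,0],[0.36,1.46,0],0],
  [[0,0,0],[0,0,2.0],0],
  [[0,0,0],[0,0,3.0],0],
  [[0,0,0],[-3.4,-1.1,0],0],
  [[0,0,0],[-3.4,-1.2,0],0],
  [[0,0,0],[0,0,0],0],
])

```text
clock: 11.02
position: [0.4381, 0.1449, 0.0712]
ee_rot: [-0.001, 0.79, 0.613, -0.001]
contact_force: [0.6, 0.5, -0.6]
width: -0.0001
gripper_force: 0.0
```

```bash
python3 look.py p4
```

```text
tcp rack -0.08405854829460334 0.01976265953789525 0.07120399631989155 [ 0.59019628  0.52950923 -0.60583768] 11.025
side gold [372.38596491 236.15789474] 57 [0.00805203 0.09825527]
side gold [341.07407407 264.47222222] 108 [-0.03686667  0.01424339]
side gold [331.70833333 312.41666667] 168 [-0.03676138 -0.09474651]
top gold [403.79090909 231.62727273] 110 [-0.03653843 -0.09323785]
```

>>> drive_tool([
  [[0,0,0],[0,0,-3.5],0],
  [[0,0,0],[0,0,-1.5],0],
  [[0,0,0],[1.45,-0.38,0],0],
  [[0,0,0],[0.6,-0.16,0],0],
  [[0,0,0],[0.6,-0.16,0],0],
  [[0,0,0],[0.6,-0.15,0],0],
  [[0,0,0],[0.6,-0.15,0],0],
  [[0,0,0],[0,0,0],0],
])

```text
clock: 12.12
position: [0.4793, 0.1348, 0.0218]
ee_rot: [-0.0, 0.79, 0.612, -0.0]
contact_force: [-2.4, 0.2, 5.2]
width: -0.0
gripper_force: 2.2
```

```bash
python3 look.py p5
```

```text
tcp rack -0.04159793144786141 0.01996819761452221 0.021793982413340903 [-2.42863002  0.16557783  5.2458069 ] 12.125
side gold [371.875 240.125] 16 [0.0080832  0.08689852]
side gold [348.82568807 266.19266055] 109 [-0.02372804  0.01210094]
side gold [331.70833333 312.41666667] 168 [-0.03676138 -0.09474651]
top gold [404.91603053 231.69465649] 131 [-0.03622315 -0.09503123]
```

>>> drive_tool([
  [[0,0,0],[0,0,0.15],0],
  [[0,0,0],[0,0,0],0],
])

```text
clock: 12.48
position: [0.4804, 0.1348, 0.023]
ee_rot: [0.0, 0.79, 0.613, 0.001]
contact_force: [-1.0, 1.2, 0.2]
width: 0.0001
gripper_force: 0.2
```

```bash
python3 look.py p6
python3 - <<'E'
from h import *
th=-.2455;o=np.array([.5148,.1053,0]);ex=np.array([np.cos(th),np.sin(th),0]);ey=np.array([-np.sin(th),np.cos(th),0])
c=eyes.get_calibration("side"); im=eyes.get_image("side")
m=cv2.inRange(cv2.cvtColor(im,cv2.COLOR_RGB2HSV),(12,90,70),(32,255,255)); m[290:]=0;m[:250]=0;m[:,:320]=0;m[:,390:]=0
# top-face gold is the brighter part
v=im.max(2); n=np.where(m>0); print("rows",n[0].min(),n[0].max(),"cols",n[1].min(),n[1].max(),cv2.minAreaRect(np.argwhere(m>0)[:,::-1].astype(np.float32)))
for r in range(n[0].min(),n[0].max()+1): print(r,np.where(m[r])[0][[0,-1]],int(np.median(v[r][m[r]>0])),end='; ')
E
```

```text
tcp rack -0.040547308153888205 0.020249618754355558 0.022973009436027845 [-1.02867643  1.15547256  0.19457959] 12.475
side gold [371.72222222 240.38888889] 18 [0.00787994 0.08611653]
side gold [349.35576923 266.01923077] 104 [-0.02291689  0.01267053]
side gold [331.74251497 312.4011976 ] 167 [-0.03671567 -0.09470732]
top gold [404.99230769 231.7       ] 130 [-0.03620301 -0.09515307]
rows 258 274 cols 346 353 ((349.10809326171875, 265.85137939453125), (6.411561012268066, 16.76869773864746), 9.462321281433105)
258 [349 353] 97; 259 [348 353] 98; 260 [348 353] 98; 261 [348 353] 98; 262 [348 353] 98; 263 [347 352] 97; 264 [347 352] 99; 265 [346 352] 112; 266 [346 352] 145; 267 [346 352] 139; 268 [346 352] 106; 269 [346 351] 95; 270 [346 351] 93; 271 [346 351] 92; 272 [346 351] 90; 273 [346 351] 89; 274 [347 351] 88;
```

>>> drive_tool([
  [[0,0,0],[0.57,-0.16,0],0],
  [[0,0,0],[0.57,-0.16,0],0],
  [[0,0,0],[0.57,-0.16,0],0],
  [[0,0,0],[0.57,-0.16,0],0],
  [[0,0,0],[0,0,0],0],
])

```text
clock: 13.25
position: [0.5034, 0.1282, 0.0228]
ee_rot: [0.0, 0.79, 0.613, 0.0]
contact_force: [-0.6, 0.2, -0.4]
width: 0.0002
gripper_force: 0.0
```

```bash
python3 look.py p7
```

```text
tcp rack -0.016608608613360713 0.0194698666724726 0.022833898438062078 [-0.5837037   0.1989166  -0.38272161] 13.25
side gold [364.25454545 267.63636364] 110 [0.00167741 0.01271814]
side gold [331.71597633 312.50295858] 169 [-0.03672525 -0.0949172 ]
top gold [296.23636364 179.41818182] 110 [0.00691151 0.09633205]
```

>>> drive_tool([
  [[0,0,0],[0.24,-0.06,0],0],
  [[0,0,0],[0.19,-0.05,0],0],
  [[0,0,0],[0.15,-0.04,0],0],
  [[0,0,0],[0.1,-0.03,0],0],
  [[0,0,0],[0,0,0],0],
])

```text
clock: 13.98
position: [0.5095, 0.1266, 0.0228]
ee_rot: [0.0, 0.79, 0.613, 0.0]
contact_force: [1.1, 0.7, -0.4]
width: -0.0001
gripper_force: 0.0
```

```bash
python3 look.py p8
```

```text
tcp rack -0.010362517312247037 0.01937347118209267 0.02283145107102915 [ 1.12405564  0.66200157 -0.38918151] 13.975
side gold [372.5        236.68181818] 22 [0.00837278 0.09679572]
side gold [367.17857143 267.11904762] 84 [0.00630154 0.01477645]
side gold [331.71597633 312.50295858] 169 [-0.03672525 -0.0949172 ]
top gold [296.4375 179.4375] 112 [0.0069566  0.09600415]
```

>>> drive_tool([
  [[0,0,0],[0.1,-0.025,0],0],
  [[0,0,0],[0.1,-0.025,0],0],
  [[0,0,0],[0,0,0],0],
])

```text
clock: 14.45
position: [0.5111, 0.1261, 0.0228]
ee_rot: [-0.0, 0.79, 0.613, -0.0]
contact_force: [-1.1, 1.2, 0.8]
width: -0.0003
gripper_force: 0.6
```

>>> drive_tool([
  [[0,0,0],[0.1,-0.025,0],0],
  [[0,0,0],[0.1,-0.025,0],0],
  [[0,0,0],[0,0,0],0],
])

```text
clock: 14.82
position: [0.5114, 0.126, 0.0227]
ee_rot: [-0.001, 0.791, 0.612, -0.001]
contact_force: [-4.5, 2.8, 3.9]
width: -0.0
gripper_force: 3.2
```

```bash
python3 look.py p9
```

```text
tcp rack -0.008329230497110778 0.01927678395828726 0.02267342340637709 [-4.45015471  2.78700754  3.88114531] 14.825
side gold [368.28378378 266.62162162] 74 [0.00798699 0.0162997 ]
side gold [331.73809524 312.54761905] 168 [-0.03667991 -0.09500112]
top gold [296.46846847 179.47747748] 111 [0.00690338 0.09593909]
```

The battery is against the wall: the force rose and its gold end is at the same depth as the stored battery's. I'll back off.

>>> drive_tool([
  [[0,0,0],[-0.6,0.15,0],0],
  [[0,0,0],[-2.0,0.5,0],0],
  [[0,0,0],[-3.5,0.9,0.5],0],
  [[0,0,0],[-3.0,0.7,4.0],0],
  [[0,0,0],[-3.0,0.7,5.0],0],
  [[0,0,0],[-3.0,0,3.0],0],
  [[0,0,0],[0,0,0],0],
  [[0,0,0],[0,0,0],0],
])

```text
clock: 15.92
position: [0.3633, 0.1551, 0.1476]
ee_rot: [0.001, 0.79, 0.613, 0.001]
contact_force: [0.7, 0.7, -0.2]
width: -0.0001
gripper_force: 0.0
```

```bash
python3 look.py p10
```

```text
tcp rack -0.1590255577302723 0.011453128560626923 0.14761264744388977 [ 0.71646748  0.65879658 -0.2318809 ] 15.925
side gold [372.40677966 235.94915254] 59 [0.00803977 0.09885723]
side gold [368.12195122 266.30487805] 82 [0.00765523 0.01703757]
side gold [331.74251497 312.4011976 ] 167 [-0.03671567 -0.09470732]
top gold [296.19469027 179.30973451] 113 [0.00707196 0.09644116]
top gold [343.34188034 190.33333333] 117 [0.00708054 0.01722152]
```

```bash
python3 -c "
from rig import job; print(job.sign_off())"
```

```text
the job is handed in; nothing more can be done
None
```

The rail was touched at gaps 1, 2 and 3 in order, the block battery is home in the third gap at the same depth as the stored one, the stored battery and round cell are where they were, the fingers are clear, and the job is handed in (no verdict was returned).

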